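Find the rocking lug of the printing bed and press its shim flat

ROBOT

A 7-joint arm with a two-finger parallel gripper is mounted at the origin on a cart in front of the work surface, level with it; the furniture and walls round the work are solid. World frame = base frame: x ahead of the robot, y to its left, z up, the work surface at z = 0. Lengths are in m, angles in rad, forces in N, time in s.
With the tool pointing down it reaches from about 0.425 to 0.925 m from the base axis. Payload 6.8 kg.
Tool frame: the origin (TCP) lies midway between the tips of the shut fingers; the grasp point (between the pads) lies 19 mm behind it; y points along the fingers, z is the direction in which the jaws open and shut, and the axes are right-handed (so a half turn about y gives the same grasp; the last joint's range is limited). The gripper opens to 85 mm and grips with 20 to 120 N. Pads are 22 mm wide; open, the fingers measure 114 mm over their backs; the gripper's body (76 mm by 85 mm) begins 54 mm behind the grasp point. The pads swing forward as they close: fully open they stand 13 mm farther back than shut.
Start: joints at [-0.108, 0.477, 0.022, 1.555, -0.011, 1.109, -0.083], TCP at [0.675, 0, 0.231] pointing down, gripper open.
Joint ranges: [-2.96, 2.96], [-0.34, 2.1], [-1.41, 1.46], [0.24, 2.44], [-1.37, 4.51], [0.17, 1.92], [-2.96, 2.96]. Speed limits (rad/s): [2.39, 2.39, 3.14, 3.14, 3.14, 3.14, 3.14].

INTERFACE

Orientations are given as a unit quaternion [w, x, y, z].
In Python, from station import bot gives the robot as it stands. The module is installed in compiled form; this text tells all that it offers.
- The arm moves only by the shell command python3 -m crank 'ROWS' [FORCE]. ROWS is JSON, a list of rows, each an object with "linear": the shift along the tool's x, y, z in m, a list of three; "dr": the turn, a rotation vector about the tool's x, y, z in degrees, a list of three; "hand": the gripper command: -1 is shut, 1 is fully open, values between are in proportion. A call has 1 to 10 rows; each row is the pose to reach, as a shift and turn from the pose commanded when the call began, along the tool's axes at that moment; what a row does not reach only later rows make up. A row lasts 1/12 s, in which the tool goes at most 41.7 mm and 7.16 degrees, less where a joint would pass 70% of its speed; a pose out of reach is approached as far as the arm can. A call with a gripper value outside its range is refused whole. The fingers move at their own pace and stop on an object; FORCE is the grip in N (left out, the last holds). Time passes only in rows, so rows that repeat a pose let the fingers close. It gives the time, the measured TCP pose, the force and the opening at its end, in the units of the state.
- bot.get_obs(): the state, without advancing time (a new reading comes with each control period).
- bot.read_camera(name): name is "scene" or "side" or "wrist"; returns the picture (420x560x3 uint8, blue, green, red); there is no depth.
- bot.camera_params(name): a dict with "K" (3x3 intrinsics, pixels), "R" (3x3) and "t" (3): a world point X has camera coordinates R X + t; the wrist camera has in their place "hand_eye" (4x4, takes a point from camera to tool coordinates, whose origin is the TCP and whose axes are the tool frame's). Camera axes: x right, y down, z forward; pixel columns grow to the right and rows downward; lengths in m; the calibration is good to about 2 mm. The wrist camera is an equidistant fisheye: a pixel r from the principal point sees the ray r / f radians off the axis. A picture is of the moment at which its call begins: read the wrist's pose just before it. camera_params takes no time and is no camera call.
- bot.hand_in(): hands the job in, once; it reports no verdict.
Trained networks look in the newest picture that a camera, given by its name, has taken for a name from the list of things; names that differ only in an ending like _2 or _b are one class to them, and where a whole thing is asked for, a point or a joint stands for the part that bears it (a point fixed in the world has none). Each returns a list of dicts, best first, with "score" (0 to 1); they miss things now and then, are a little off and sometimes report something else, mostly with a low value. They report only what shows in the picture. A call takes as long as a camera call.
- bot.search_frame(camera, target): "extent" ([left, top, right, bottom] in pixels, round what is visible of it).
- bot.cut_out(camera, target): "pixels" (420x560 bool, what is visible of it) and "extent" ([left, top, right, bottom] in pixels, round what is visible of it).
- bot.place_of(camera, target): "xy" ([column, row] in pixels: a listed point, or the origin of a listed thing).
The state is a dict: "t": time; "q": joint angles; "joint_vel": joint speeds; "joint_torque": joint torques, N m; "eef_pos": TCP position; "tool_rot": TCP orientation; "contact_force": force on the tool from outside, world axes, zero at the start; "torque": the same for the moment, N m; "gripper_width": opening from 0.0 (shut) to 1.0 (fully open).
Only numpy, scipy, OpenCV 4.12 (cv2) and the standard library are available. Lean on these libraries where they do the work, as an engineer would, in place of code of your own. Each camera call takes 0.05 s, during which the arm holds its last target. There are 200 camera calls.

TASK

One of the four corner lugs of the aluminium printing bed rocks. Press down on top of the lugs with a fingertip, one after another, until you find the one that sinks, and only then press the brass shim tongue of that same lug fully flat, so that the bed is level again. Leave the other three tongues standing up, do not lift the bed or take anything in the gripper, keep the eraser on the bed and leave the things around it alone.

Things in the scene. Friction and masses are not known exactly. Their poses are not given: they have to be found in the camera images.
- base: Fixed plywood base board, 210 x 262 x 12 mm, lying on the table. Origin on the table plane below the centre of the bed; x points to the bed's far edge, y to its left edge, z up. Eight short steel pins on it (tops 33 mm above the table) keep the bed within about 3 mm.
- bed: Loose H-shaped aluminium printing bed: a 130 x 130 x 8 mm plate with a lug at each corner that sticks out sideways (lug 32 mm along x, reaching from y = 60 to 112 mm, at x = +-50 mm). About 0.6 kg. Origin at the centre of its underside, which is 30 mm above the table when level (top at 38 mm); axes as the base. Each lug rests on one foot, at (+-50, +-93) mm. An eraser lies on its middle.
- lug_a (a point): Press point of foot a: the middle of the etched circle on top of the lug that rests on this foot, 38 mm above the table with the bed level (a fixed point, it does not sink with the lug). Which foot is at which corner changes from run to run.
- shim_a_pad (a point): Point to press on the brass shim tongue of foot a (moves with the tongue): on its upper face, 30 mm from its hinge. The tongue is 24 mm wide and about 40 mm long and points to the base's -x from the lug, beside or in front of the bed; its hinge is 22 mm to -x of the lug's press point, 24.5 mm above the table. Standing up it slopes, point about 37 mm above the table; flat, the point is about 26 mm above the table and 52 mm to -x of the lug point.
- lug_b (a point): The same as lug_a, for foot b.
- shim_b_pad (a point): The same as shim_a_pad, on the tongue of foot b.
- lug_c (a point): The same as lug_a, for foot c.
- shim_c_pad (a point): The same as shim_a_pad, on the tongue of foot c.
- lug_d (a point): The same as lug_a, for foot d.
- shim_d_pad (a point): The same as shim_a_pad, on the tongue of foot d.
- seat_a (a joint): How far the steel seat of foot a, under its lug, has sunk (m): 0 at the start for all four. Three seats are firm (under 0.5 mm); one, unknown, gives at about 4 N and sinks 5 mm when its lug is pressed; the bed then rocks there, and the seat stays sunk.
- seat_b (a joint): The same as seat_a, for foot b.
- seat_c (a joint): The same as seat_a, for foot c.
- seat_d (a joint): The same as seat_a, for foot d.
- shim_a (a joint): Angle of the shim tongue of foot a (rad): 0 to 0.03 standing up at the start, 0.4 pressed flat on its rubber stop. It takes about 8 N at its press point, more (up to 12 N) when it lifts the bed, and stays where it is left. Its toe, on the other side of the hinge, rises below the lug and carries the sunk lug at the level height when the tongue is flat (pressing that lug again with more than about 15 N would push the tongue back up).
- shim_b (a joint): The same as shim_a, for foot b.
- shim_c (a joint): The same as shim_a, for foot c.
- shim_d (a joint): The same as shim_a, for foot d.
- eraser: Bystander: blue and white eraser 23 x 60 x 13 mm lying on the bed. Loose; origin at the centre of its underside.
- ink_red: Bystander: dark red ink bottle with a white cap, 43 x 43 x 60 mm. Loose; origin at the centre of its underside.
- glue_stick: Bystander: yellow and blue glue stick, 26 mm across, 89 mm tall, standing behind the base. Loose; origin at the centre of its underside.
- paint_tube: Bystander: paint tube with a green band, 36 x 125 x 20 mm. Loose; origin at the centre of its underside.
- clip: Bystander: black bulldog clip, 23 x 40 x 35 mm. Loose; origin at the centre of its underside.

How it is judged:
By the outcome, as a careful person would: the job done as asked, in the order asked, and still so for the second after the job is handed in, with the robot touching nothing.
It also fails if it takes over 64 s, if anything falls off the work surface, if the arm or the gripper's body presses on something with over 40 N, if the wrist force passes 120 N, or if a joint passes its speed limit or range.

## Working session

There is one attempt and no reset: what is moved stays moved. The work goes in short steps, Python scripts to look and compute and a shell command to move; the robot and the scene stay as the last step left them, time stands still between calls to the robot, and variables do not carry over. Pictures are saved under pics/ and viewed, about 8 in all and at most 12, crops included, and the job is handed in when it is done.

```bash
mkdir -p pics
cat > h.py <<'E'
import numpy as np,cv2
from station import bot
from scipy.spatial.transform import Rotation as Ro
def ray(cam,px):
    P=bot.camera_params(cam);K=np.array(P["K"]);R=np.array(P["R"]);t=np.array(P["t"]).ravel()
    d=R.T@np.linalg.solve(K,[px[0],px[1],1.]);return -R.T@t,d
def atz(cam,px,z):
    o,d=ray(cam,px);return o+d*(z-o[2])/d[2]
def pix(cam,X):
    P=bot.camera_params(cam);c=np.array(P["R"])@X+np.array(P["t"]).ravel();c=np.array(P["K"])@c;return c[:2]/c[2]
E
python3 - <<'E'
from h import *
s=bot.get_obs();print({k:np.round(v,3) for k,v in s.items()});print(np.round(Ro.from_quat(np.array(s["tool_rot"])[[1,2,3,0]]).as_matrix(),3))
a=bot.read_camera("scene");b=bot.read_camera("side")
cv2.imwrite("pics/scene.png",a);cv2.imwrite("pics/side.png",b)
for cam in("scene","side"):
    print(cam,bot.camera_params(cam))
    for n,z in(("base",0),("bed",.03),("lug_a",.038),("lug_b",.038),("lug_c",.038),("lug_d",.038),("shim_a_pad",.034),("eraser",.038)):
        for r in bot.place_of(cam,n)[:5]:print(cam,n,np.round(r["score"],2),np.round(r["xy"]),np.round(atz(cam,r["xy"],z),3))
E
```

```text
{'t': np.float64(0.0), 'q': array([-0.108,  0.478,  0.022,  1.556, -0.011,  1.109, -0.083]), 'joint_vel': array([-0.001,  0.   ,  0.002,  0.002, -0.001,  0.001, -0.   ]), 'joint_torque': array([-1.0000e-03, -5.9644e+01,  1.6080e+00, -2.8119e+01,  1.2000e-02,
        9.0000e-03,  0.0000e+00]), 'eef_pos': array([ 0.674, -0.   ,  0.23 ]), 'tool_rot': array([-0.5  ,  0.501, -0.5  ,  0.5  ]), 'contact_force': array([0.66 , 0.172, 0.276]), 'torque': array([ 0.017, -0.022, -0.053]), 'gripper_width': np.float64(1.002)}
[[ 0.    -0.002  1.   ]
 [-1.    -0.     0.   ]
 [ 0.    -1.    -0.002]]
scene {'K': array([[492.87463478,   0.        , 278.38423415],
       [  0.        , 492.87463478, 212.77038967],
       [  0.        ,   0.        ,   1.        ]]), 'R': array([[-0.69334383, -0.72057929, -0.00631055],
       [-0.35548249,  0.34963777, -0.86682503],
       [ 0.62682257, -0.5987645 , -0.49857251]]), 't': array([0.58029378, 0.15787896, 0.92183065])}
scene base 0.9 [342. 205.] [0.551 0.055 0.   ]
scene base 0.22 [323. 287.] [0.367 0.332 0.   ]
scene bed 0.88 [343. 194.] [0.551 0.053 0.03 ]

[... 1801 characters left out ...]
.128 0.038]
side lug_b 0.32 [194. 219.] [0.369 0.285 0.038]
side lug_c 0.94 [273. 334.] [ 0.49  -0.032  0.038]
side lug_c 0.67 [327. 333.] [ 0.582 -0.048  0.038]
side lug_c 0.6 [278. 254.] [0.53  0.152 0.038]
side lug_c 0.54 [328. 257.] [0.625 0.128 0.038]
side lug_c 0.32 [194. 219.] [0.369 0.285 0.038]
side lug_d 0.94 [273. 334.] [ 0.49  -0.032  0.038]
side lug_d 0.67 [327. 333.] [ 0.582 -0.048  0.038]
side lug_d 0.6 [278. 254.] [0.53  0.152 0.038]
side lug_d 0.54 [328. 257.] [0.625 0.128 0.038]
side lug_d 0.32 [194. 219.] [0.369 0.285 0.038]
side shim_a_pad 0.54 [303. 256.] [0.578 0.143 0.034]
side eraser 0.68 [300. 292.] [0.553 0.051 0.038]
side eraser 0.43 [302. 254.] [0.576 0.144 0.038]
```

View pics/scene.png

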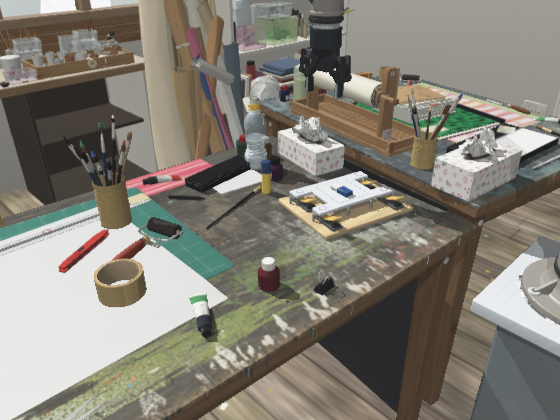

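View pics/side.png

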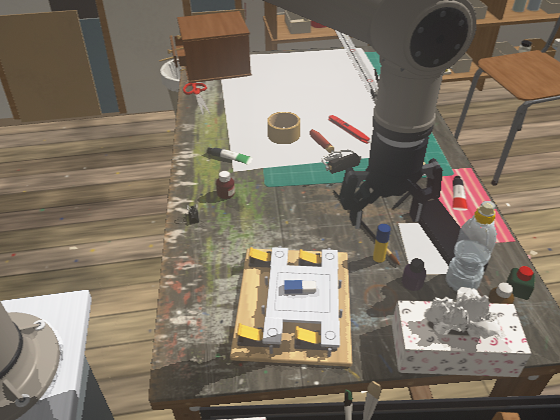

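The robot is clear of the bed. The scene view shows the board around (340,200). The side view shows the bed centred near (298,290), tongues in yellow, yaw roughly −12°. Next I shut the hand, move above the bed and look with the wrist camera.

```bash
python3 -m crank '[{"linear":[-0.015,0,-0.035],"dr":[0,6,0],"hand":-1},{"linear":[-0.03,0,-0.07],"dr":[0,12,0],"hand":-1},{"linear":[-0.05,0,-0.12],"dr":[0,12,0],"hand":-1},{"linear":[-0.05,0,-0.12],"dr":[0,12,0],"hand":-1},{"linear":[-0.05,0,-0.12],"dr":[0,12,0],"hand":-1},{"linear":[-0.05,0,-0.12],"dr":[0,12,0],"hand":-1},{"linear":[-0.05,0,-0.12],"dr":[0,12,0],"hand":-1},{"linear":[-0.05,0,-0.12],"dr":[0,12,0],"hand":-1}]' 20
cat >> h.py <<'E'
def tool():
    s=bot.get_obs();return np.array(s["eef_pos"]),Ro.from_quat(np.array(s["tool_rot"])[[1,2,3,0]]).as_matrix()
def wray(px,p,R):
    P=bot.camera_params("wrist");K=np.array(P["K"]);H=np.array(P["hand_eye"])
    u=(np.array(px)-K[:2,2])/np.array([K[0,0],K[1,1]]);th=np.linalg.norm(u)
    d=np.r_[u/th*np.sin(th),np.cos(th)]
    return p+R@H[:3,3],R@H[:3,:3]@d
def watz(px,z,p,R):
    o,d=wray(px,p,R);return o+d*(z-o[2])/d[2]
E
python3 - <<'E'
from h import *
p,R=tool();a=bot.read_camera("wrist");cv2.imwrite("pics/w1.png",a)
print(p,np.round(R,3),bot.camera_params("wrist"))
for n,z in(("base",0),("bed",.03),("lug_a",.038),("shim_a_pad",.035),("eraser",.038)):
    for r in bot.place_of("wrist",n)[:6]:print(n,np.round(r["score"],2),np.round(r["xy"],1),np.round(watz(r["xy"],z,p,R),4))
E
```

```text
t: 1.57
eef_pos: [0.5565, 0.0492, 0.2314]
tool_rot: [-0.445, 0.444, -0.55, 0.55]
contact_force: [0.0, -0.6, -0.1]
gripper_width: -0.002
[0.55645272 0.04916437 0.23144279] [[-0.209  0.001  0.978]
 [-0.978 -0.    -0.209]
 [ 0.    -1.     0.001]] {'K': array([[325.1922621 ,   0.        , 276.21686036],
       [  0.        , 325.1922621 , 211.97199186],
       [  0.        ,   0.        ,   1.        ]]), 'hand_eye': array([[ 8.77119537e-05,  9.63755854e-01,  2.66785769e-01,
        -6.83374600e-02],
       [ 3.78719943e-04, -2.66785783e-01,  9.63755779e-01,
        -1.41875957e-01],
       [ 9.99999924e-01,  1.65041889e-05, -3.88393864e-04,
        -1.23425744e-04],
       [ 0.00000000e+00,  0.00000000e+00,  0.00000000e+00,
         1.00000000e+00]])}
bed 0.97 [277.7 187.2] [0.5582 0.0497 0.03  ]
bed 0.42 [231.3 265.3] [ 0.4861 -0.0291  0.03  ]
lug_a 0.56 [234.5 265.2] [ 0.4917 -0.0263  0.038 ]
lug_a 0.26 [273.4 181.1] [0.5554 0.0586 0.038 ]
shim_a_pad 0.55 [279.8  97.6] [0.5801 0.1423 0.035 ]
eraser 0.67 [272.5 179.2] [0.5549 0.0608 0.038 ]
```

View pics/w1.png

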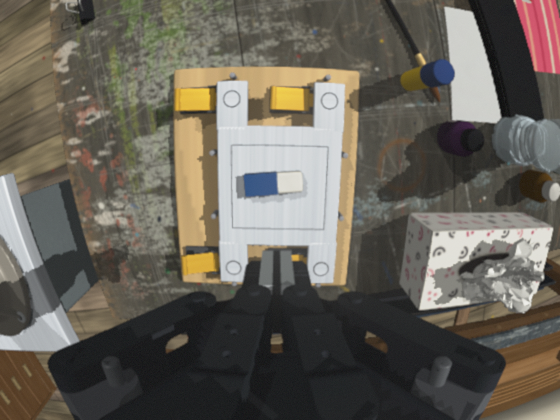

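The wrist view shows the four etched circles at about (232,99), (329,101), (233,267) and (321,268). The eraser is at (273,183). I fit the bed pose from the circles.

```bash
cat > fit.py <<'E'
from h import *
p,R=tool();im=cv2.imread("pics/w1.png",0)
L=np.array([[-.05,.093],[.05,.093],[-.05,-.093],[.05,-.093]])
px=[(232,99),(329,101),(233,267),(321,268)]
W=[]
for q in px:
    W.append(watz(q,.038,p,R)[:2])
W=np.array(W)
A=np.c_[L[:,0],-L[:,1],np.ones(4),np.zeros(4)];B=np.c_[L[:,1],L[:,0],np.zeros(4),np.ones(4)]
s=np.linalg.lstsq(np.r_[A,B],np.r_[W[:,0],W[:,1]],rcond=None)[0]
yaw=np.arctan2(s[1],s[0]);print(W.round(4),s,"scale",np.hypot(*s[:2]),np.degrees(yaw))
M=np.array([[np.cos(yaw),-np.sin(yaw)],[np.sin(yaw),np.cos(yaw)]])
for l in L:
    lw=M@l+s[2:];sw=M@(l-[.052,0])+s[2:];
    f=lambda w:np.round(R.T@(np.r_[w,p[2]]-p),4)[[0,2]]
    print(l,"lug",lw.round(4),f(lw),"pad",sw.round(4),f(sw),"scene px",pix("scene",np.r_[lw,.038]).round(),"side px",pix("side",np.r_[lw,.038]).round())
print("tool yaw",np.degrees(np.arctan2(R[1,2],R[0,2])))
E
python3 fit.py
```

```text
[[ 0.5308  0.1521]
 [ 0.6272  0.1297]
 [ 0.4882 -0.0275]
 [ 0.5861 -0.0496]] [ 0.96635646 -0.2244618   0.55806387  0.05118095] scale 0.9920826147885738 -13.076577568858063
[-0.05   0.093] lug [0.5304 0.1531] [-0.0959 -0.0459] pad [0.4798 0.1648] [-0.0968 -0.0979] scene px [322. 208.] side px [279. 254.]
[0.05  0.093] lug [0.6278 0.1305] [-0.094   0.0541] pad [0.5772 0.1422] [-0.095   0.0021] scene px [299. 191.] side px [329. 255.]
[-0.05  -0.093] lug [ 0.4883 -0.0281] [ 0.0901 -0.0493] pad [ 0.4377 -0.0163] [ 0.0892 -0.1013] scene px [384. 189.] side px [272. 332.]
[ 0.05  -0.093] lug [ 0.5857 -0.0507] [0.0919 0.0507] pad [ 0.5351 -0.039 ] [ 0.091  -0.0013] scene px [358. 174.] side px [330. 334.]
tool yaw -12.030101866803166
```

```bash
python3 -m crank '[{"linear":[-0.032,0,0.018],"dr":[0,1,0],"hand":-1},{"linear":[-0.064,0.02,0.036],"dr":[0,1,0],"hand":-1},{"linear":[-0.094,0.05,0.054],"dr":[0,1,0],"hand":-1},{"linear":[-0.094,0.085,0.054],"dr":[0,1,0],"hand":-1},{"linear":[-0.094,0.12,0.054],"dr":[0,1,0],"hand":-1},{"linear":[-0.094,0.15,0.054],"dr":[0,1,0],"hand":-1},{"linear":[-0.094,0.17,0.054],"dr":[0,1,0],"hand":-1},{"linear":[-0.094,0.183,0.054],"dr":[0,1,0],"hand":-1},{"linear":[-0.094,0.183,0.054],"dr":[0,1,0],"hand":-1},{"linear":[-0.094,0.183,0.054],"dr":[0,1,0],"hand":-1}]'
python3 - <<'E'
from h import *
cv2.imwrite("pics/w2.png",np.hstack([bot.read_camera("wrist")[60:360],])) ; p,R=tool();print(p,np.degrees(np.arctan2(R[1,2],R[0,2])))
E
```

```text
t: 2.7
eef_pos: [0.6276, 0.1307, 0.0484]
tool_rot: [0.44, -0.44, 0.553, -0.553]
contact_force: [0.4, -0.4, 1.2]
gripper_width: 0.003
[0.62842933 0.13090037 0.04951476] -13.009069392088389
```

View pics/w2.png

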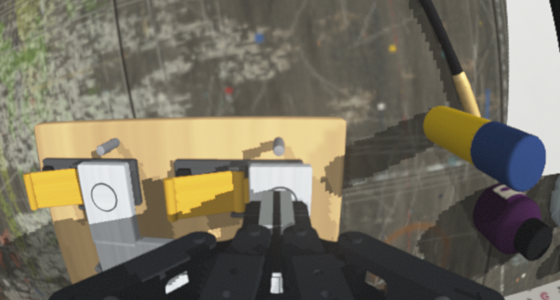

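The fingertip is over the circle on the far-left lug (crop pixel about (283,195)). I press in small steps.

```bash
python3 -m crank '[{"linear":[0,0.005,0],"dr":[0,0,0],"hand":-1},{"linear":[0,0.009,0],"dr":[0,0,0],"hand":-1},{"linear":[0,0.009,0],"dr":[0,0,0],"hand":-1},{"linear":[0,0.009,0],"dr":[0,0,0],"hand":-1}]'
python3 -m crank '[{"linear":[0,0.001,0],"dr":[0,0,0],"hand":-1},{"linear":[0,0.002,0],"dr":[0,0,0],"hand":-1},{"linear":[0,0.002,0],"dr":[0,0,0],"hand":-1}]'
python3 -m crank '[{"linear":[0,0.001,0],"dr":[0,0,0],"hand":-1},{"linear":[0,0.001,0],"dr":[0,0,0],"hand":-1},{"linear":[0,0.001,0],"dr":[0,0,0],"hand":-1}]'
```

```text
t: 3.08
eef_pos: [0.6275, 0.1307, 0.0397]
tool_rot: [-0.44, 0.44, -0.553, 0.553]
contact_force: [0.5, -0.2, -0.6]
gripper_width: 0.001
t: 3.33
eef_pos: [0.6277, 0.1308, 0.0378]
tool_rot: [-0.44, 0.44, -0.553, 0.553]
contact_force: [-1.6, -0.8, 3.0]
gripper_width: -0.003
t: 3.58
eef_pos: [0.6278, 0.1308, 0.0377]
tool_rot: [-0.44, 0.44, -0.553, 0.554]
contact_force: [-3.3, 0.5, 11.4]
gripper_width: -0.001
```

Firm at 11 N (z stays 0.0377). Next is the near-left lug.

```bash
python3 -m crank '[{"linear":[0,-0.025,0],"dr":[0,0,0],"hand":-1},{"linear":[0,-0.025,-0.035],"dr":[0,0,0],"hand":-1},{"linear":[0,-0.025,-0.07],"dr":[0,0,0],"hand":-1},{"linear":[0,-0.025,-0.1],"dr":[0,0,0],"hand":-1},{"linear":[0,-0.015,-0.1],"dr":[0,0,0],"hand":-1},{"linear":[0,-0.005,-0.1],"dr":[0,0,0],"hand":-1},{"linear":[0,-0.004,-0.1],"dr":[0,0,0],"hand":-1},{"linear":[0,-0.004,-0.1],"dr":[0,0,0],"hand":-1}]'
python3 -m crank '[{"linear":[0,0.001,0],"dr":[0,0,0],"hand":-1},{"linear":[0,0.003,0],"dr":[0,0,0],"hand":-1},{"linear":[0,0.003,0],"dr":[0,0,0],"hand":-1},{"linear":[0,0.003,0],"dr":[0,0,0],"hand":-1}]'
python3 -m crank '[{"linear":[0,0.001,0],"dr":[0,0,0],"hand":-1},{"linear":[0,0.001,0],"dr":[0,0,0],"hand":-1},{"linear":[0,0.001,0],"dr":[0,0,0],"hand":-1}]'
```

```text
t: 4.25
eef_pos: [0.5307, 0.1526, 0.0396]
tool_rot: [-0.44, 0.44, -0.554, 0.554]
contact_force: [-0.5, -0.9, 0.1]
gripper_width: -0.0
t: 4.58
eef_pos: [0.5305, 0.1531, 0.0374]
tool_rot: [-0.44, 0.44, -0.553, 0.554]
contact_force: [0.7, 0.8, -0.2]
gripper_width: 0.002
t: 4.83
eef_pos: [0.5304, 0.1532, 0.0366]
tool_rot: [-0.44, 0.44, -0.553, 0.554]
contact_force: [1.2, -1.0, 3.1]
gripper_width: -0.002
```

```bash
python3 -m crank '[{"linear":[0,0.001,0],"dr":[0,0,0],"hand":-1},{"linear":[0,0.001,0],"dr":[0,0,0],"hand":-1},{"linear":[0,0.001,0],"dr":[0,0,0],"hand":-1}]'
```

```text
t: 5.08
eef_pos: [0.5303, 0.1532, 0.0355]
tool_rot: [-0.44, 0.44, -0.553, 0.554]
contact_force: [0.8, -0.9, 4.0]
gripper_width: 0.001
```

It sinks at 4 N. I press to the end of its travel.

```bash
python3 -m crank '[{"linear":[0,0.001,0],"dr":[0,0,0],"hand":-1},{"linear":[0,0.002,0],"dr":[0,0,0],"hand":-1},{"linear":[0,0.002,0],"dr":[0,0,0],"hand":-1}]'
python3 -m crank '[{"linear":[0,0.001,0],"dr":[0,0,0],"hand":-1},{"linear":[0,0.002,0],"dr":[0,0,0],"hand":-1},{"linear":[0,0.002,0],"dr":[0,0,0],"hand":-1}]'
```

```text
t: 5.33
eef_pos: [0.5303, 0.1533, 0.0336]
tool_rot: [-0.44, 0.44, -0.553, 0.553]
contact_force: [1.0, -0.7, 7.0]
gripper_width: 0.001
t: 5.58
eef_pos: [0.5305, 0.1534, 0.0331]
tool_rot: [-0.44, 0.44, -0.553, 0.554]
contact_force: [-4.4, -1.5, 25.1]
gripper_width: -0.001
```

It sank about 5 mm (0.038 → 0.033) and stopped, so near-left is the rocking lug. I lift, move over its tongue and look.

```bash
python3 -m crank '[{"linear":[0,-0.025,0],"dr":[0,0,0],"hand":-1},{"linear":[0,-0.025,-0.026],"dr":[0,0,0],"hand":-1},{"linear":[0,-0.025,-0.052],"dr":[0,0,0],"hand":-1},{"linear":[0,-0.02,-0.052],"dr":[0,0,0],"hand":-1},{"linear":[0,-0.02,-0.052],"dr":[0,0,0],"hand":-1},{"linear":[0,-0.02,-0.052],"dr":[0,0,0],"hand":-1}]'
python3 - <<'E'
from h import *
s=cv2.resize(bot.read_camera("side")[220:390,210:380],(400,400),interpolation=3)
w=bot.read_camera("wrist")[100:300,180:380];cv2.imwrite("pics/w3.png",np.hstack([s,cv2.resize(w,(400,400))]))
E
```

```text
t: 6.08
eef_pos: [0.479, 0.1648, 0.0508]
tool_rot: [0.44, -0.441, 0.553, -0.553]
contact_force: [-0.3, -0.7, -0.6]
gripper_width: -0.001
```

View pics/w3.png

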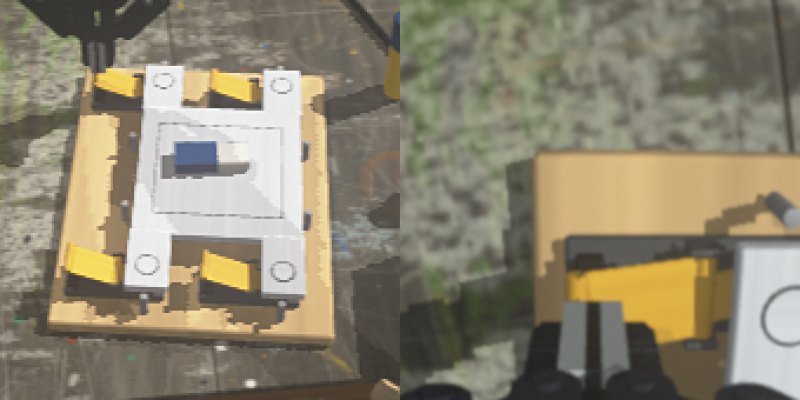

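The wrist crop shows the tip over the tongue's outer part (about (595,310)). In the side crop the other three tongues stand and the eraser is on the bed. I press the tongue.

```bash
python3 -m crank '[{"linear":[0,0.008,0],"dr":[0,0,0],"hand":-1},{"linear":[0,0.014,0],"dr":[0,0,0],"hand":-1},{"linear":[0,0.016,0],"dr":[0,0,0],"hand":-1},{"linear":[0,0.016,0],"dr":[0,0,0],"hand":-1}]'
python3 -m crank '[{"linear":[0,0.002,0],"dr":[0,0,0],"hand":-1},{"linear":[0,0.004,0],"dr":[0,0,0],"hand":-1},{"linear":[0,0.004,0],"dr":[0,0,0],"hand":-1}]'
python3 -m crank '[{"linear":[0,0.001,0],"dr":[0,0,0],"hand":-1},{"linear":[0,0.003,0],"dr":[0,0,0],"hand":-1},{"linear":[0,0.003,0],"dr":[0,0,0],"hand":-1}]'
```

```text
t: 6.52
eef_pos: [0.4784, 0.1654, 0.0344]
tool_rot: [0.44, -0.441, 0.554, -0.553]
contact_force: [-1.3, -0.3, 1.2]
gripper_width: 0.001
t: 6.77
eef_pos: [0.4781, 0.1654, 0.0306]
tool_rot: [0.44, -0.441, 0.554, -0.553]
contact_force: [-2.8, 0.8, 3.9]
gripper_width: 0.0
t: 7.02
eef_pos: [0.4781, 0.1654, 0.0278]
tool_rot: [0.44, -0.441, 0.554, -0.553]
contact_force: [-4.7, 1.0, 7.8]
gripper_width: 0.0
```

```bash
python3 -m crank '[{"linear":[0,0.001,0],"dr":[0,0,0],"hand":-1},{"linear":[0,0.002,0],"dr":[0,0,0],"hand":-1},{"linear":[0,0.002,0],"dr":[0,0,0],"hand":-1}]'
python3 -m crank '[{"linear":[0,0.001,0],"dr":[0,0,0],"hand":-1},{"linear":[0,0.0015,0],"dr":[0,0,0],"hand":-1},{"linear":[0,0.0015,0],"dr":[0,0,0],"hand":-1}]'
```

```text
t: 7.27
eef_pos: [0.4782, 0.1655, 0.0273]
tool_rot: [0.44, -0.441, 0.554, -0.553]
contact_force: [-9.8, 1.2, 27.8]
gripper_width: 0.001
t: 7.52
eef_pos: [0.4784, 0.1656, 0.027]
tool_rot: [0.44, -0.441, 0.554, -0.553]
contact_force: [-14.0, -0.7, 40.9]
gripper_width: 0.0
```

It is hard on its stop. I lift straight up, withdraw and look.

```bash
python3 -m crank '[{"linear":[0,-0.01,0],"dr":[0,0,0],"hand":-1},{"linear":[0,-0.04,0],"dr":[0,0,0],"hand":-1},{"linear":[0,-0.08,0],"dr":[0,0,0],"hand":-1},{"linear":[0,-0.12,0],"dr":[0,0,0],"hand":-1},{"linear":[0.03,-0.16,0.03],"dr":[0,0,0],"hand":-1},{"linear":[0.06,-0.2,0.06],"dr":[0,0,0],"hand":-1},{"linear":[0.09,-0.2,0.09],"dr":[0,0,0],"hand":-1},{"linear":[0.095,-0.2,0.098],"dr":[0,0,0],"hand":-1},{"linear":[0.095,-0.2,0.098],"dr":[0,0,0],"hand":-1},{"linear":[0.095,-0.2,0.098],"dr":[0,0,0],"hand":-1}]'
python3 - <<'E'
from h import *
s=cv2.resize(bot.read_camera("side")[230:370,220:360],(400,400),interpolation=3)
p,R=tool();w=bot.read_camera("wrist");cv2.imwrite("pics/w4f.png",w);cv2.imwrite("pics/w4.png",np.hstack([s,cv2.resize(w[60:300,160:400],(400,400))]))
for cam in("side","wrist"):print(cam,[(round(r["score"],2),np.round(r["xy"])) for r in bot.place_of(cam,"shim_a_pad")])
E
```

```text
t: 8.35
eef_pos: [0.5548, 0.0474, 0.2248]
tool_rot: [-0.439, 0.438, -0.554, 0.555]
contact_force: [0.5, 0.6, -1.2]
gripper_width: 0.001
side [(0.66, array([304., 256.]))]
wrist [(0.59, array([283., 100.]))]
```

View pics/w4.png

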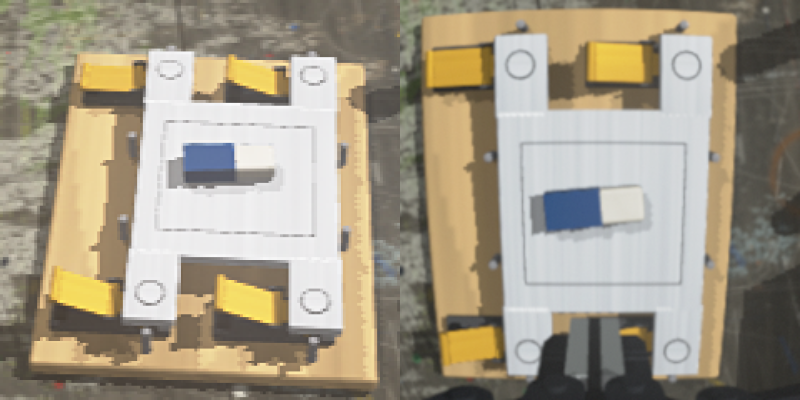

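The near-left tongue now lies flat (side crop about (110,78)). The other three stand, and the eraser is on the bed. To confirm, I re-touch the tongue for its resting height, then touch the lug lightly.

```bash
python3 -m crank '[{"linear":[-0.025,0,-0.025],"dr":[0,0,0],"hand":-1},{"linear":[-0.05,0.02,-0.05],"dr":[0,0,0],"hand":-1},{"linear":[-0.075,0.05,-0.075],"dr":[0,0,0],"hand":-1},{"linear":[-0.097,0.08,-0.098],"dr":[0,0,0],"hand":-1},{"linear":[-0.097,0.12,-0.098],"dr":[0,0,0],"hand":-1},{"linear":[-0.097,0.15,-0.098],"dr":[0,0,0],"hand":-1},{"linear":[-0.097,0.175,-0.098],"dr":[0,0,0],"hand":-1},{"linear":[-0.097,0.193,-0.098],"dr":[0,0,0],"hand":-1},{"linear":[-0.097,0.193,-0.098],"dr":[0,0,0],"hand":-1},{"linear":[-0.097,0.193,-0.098],"dr":[0,0,0],"hand":-1}]'
python3 -m crank '[{"linear":[0,0.002,0],"dr":[0,0,0],"hand":-1},{"linear":[0,0.004,0],"dr":[0,0,0],"hand":-1},{"linear":[0,0.004,0],"dr":[0,0,0],"hand":-1},{"linear":[0,0.004,0],"dr":[0,0,0],"hand":-1}]'
python3 -m crank '[{"linear":[0,0.001,0],"dr":[0,0,0],"hand":-1},{"linear":[0,0.002,0],"dr":[0,0,0],"hand":-1},{"linear":[0,0.002,0],"dr":[0,0,0],"hand":-1},{"linear":[0,0.002,0],"dr":[0,0,0],"hand":-1}]'
```

```text
t: 9.38
eef_pos: [0.4783, 0.1678, 0.0306]
tool_rot: [0.44, -0.442, 0.553, -0.552]
contact_force: [-0.2, 0.4, 0.5]
gripper_width: -0.003
t: 9.72
eef_pos: [0.4798, 0.1672, 0.0281]
tool_rot: [-0.44, 0.44, -0.553, 0.553]
contact_force: [-0.1, 0.3, -0.1]
gripper_width: -0.006
t: 10.05
eef_pos: [0.4801, 0.1672, 0.0273]
tool_rot: [-0.441, 0.44, -0.553, 0.553]
contact_force: [-4.7, -1.7, 15.7]
gripper_width: -0.001
```

```bash
python3 -m crank '[{"linear":[0,0.001,0],"dr":[0,0,0],"hand":-1},{"linear":[0,0.002,0],"dr":[0,0,0],"hand":-1},{"linear":[0,0.0025,0],"dr":[0,0,0],"hand":-1},{"linear":[0,0.0025,0],"dr":[0,0,0],"hand":-1},{"linear":[0,0.0025,0],"dr":[0,0,0],"hand":-1},{"linear":[0,0.0025,0],"dr":[0,0,0],"hand":-1}]'
python3 -m crank '[{"linear":[0,-0.005,0],"dr":[0,0,0],"hand":-1},{"linear":[0,-0.035,0],"dr":[0,0,0],"hand":-1},{"linear":[0.002,-0.035,0.025],"dr":[0,0,0],"hand":-1},{"linear":[0.002,-0.035,0.051],"dr":[0,0,0],"hand":-1},{"linear":[0.002,-0.025,0.051],"dr":[0,0,0],"hand":-1},{"linear":[0.002,-0.018,0.051],"dr":[0,0,0],"hand":-1},{"linear":[0.002,-0.018,0.051],"dr":[0,0,0],"hand":-1},{"linear":[0.002,-0.018,0.051],"dr":[0,0,0],"hand":-1}]'
```

```text
t: 10.55
eef_pos: [0.4823, 0.1674, 0.0256]
tool_rot: [-0.442, 0.438, -0.553, 0.554]
contact_force: [-1.0, -1.4, 18.9]
gripper_width: 0.0
t: 11.22
eef_pos: [0.5271, 0.1535, 0.0403]
tool_rot: [0.439, -0.441, 0.554, -0.553]
contact_force: [0.3, 0.2, -0.3]
gripper_width: -0.0
```

```bash
python3 -m crank '[{"linear":[0,0.001,0.003],"dr":[0,0,0],"hand":-1},{"linear":[0,0.002,0.003],"dr":[0,0,0],"hand":-1},{"linear":[0,0.002,0.003],"dr":[0,0,0],"hand":-1}]'
python3 -m crank '[{"linear":[0,0.0005,0],"dr":[0,0,0],"hand":-1},{"linear":[0,0.0005,0],"dr":[0,0,0],"hand":-1},{"linear":[0,0.0005,0],"dr":[0,0,0],"hand":-1}]'
```

```text
t: 11.47
eef_pos: [0.5318, 0.153, 0.0393]
tool_rot: [0.44, -0.44, 0.553, -0.553]
contact_force: [-0.2, 0.6, -0.5]
gripper_width: 0.002
t: 11.72
eef_pos: [0.5319, 0.1529, 0.0389]
tool_rot: [-0.44, 0.44, -0.553, 0.553]
contact_force: [-0.6, -0.1, 0.2]
gripper_width: -0.004
```

```bash
python3 -m crank '[{"linear":[0,0.0005,0],"dr":[0,0,0],"hand":-1},{"linear":[0,0.001,0],"dr":[0,0,0],"hand":-1},{"linear":[0,0.001,0],"dr":[0,0,0],"hand":-1}]'
python3 -m crank '[{"linear":[0,0.0003,0],"dr":[0,0,0],"hand":-1},{"linear":[0,0.0005,0],"dr":[0,0,0],"hand":-1},{"linear":[0,0.0005,0],"dr":[0,0,0],"hand":-1}]'
```

```text
t: 11.97
eef_pos: [0.5319, 0.1528, 0.0379]
tool_rot: [0.44, -0.44, 0.553, -0.553]
contact_force: [-0.2, 0.2, 1.7]
gripper_width: 0.001
t: 12.22
eef_pos: [0.532, 0.1528, 0.0378]
tool_rot: [-0.44, 0.44, -0.553, 0.553]
contact_force: [-2.1, -1.0, 6.2]
gripper_width: -0.0
```

The lug is back at level (0.0378) and holds 6 N. I do one last firm press on the tongue nearer its nominal point, then retreat and look.

```bash
python3 -m crank '[{"linear":[0,-0.02,0],"dr":[0,0,0],"hand":-1},{"linear":[0,-0.02,-0.025],"dr":[0,0,0],"hand":-1},{"linear":[0,-0.02,-0.05],"dr":[0,0,0],"hand":-1},{"linear":[0,-0.005,-0.05],"dr":[0,0,0],"hand":-1},{"linear":[0,0.005,-0.05],"dr":[0,0,0],"hand":-1},{"linear":[0,0.009,-0.05],"dr":[0,0,0],"hand":-1},{"linear":[0,0.009,-0.05],"dr":[0,0,0],"hand":-1},{"linear":[0,0.009,-0.05],"dr":[0,0,0],"hand":-1}]'
python3 -m crank '[{"linear":[0,0.001,0],"dr":[0,0,0],"hand":-1},{"linear":[0,0.002,0],"dr":[0,0,0],"hand":-1},{"linear":[0,0.002,0],"dr":[0,0,0],"hand":-1},{"linear":[0,0.002,0],"dr":[0,0,0],"hand":-1}]'
python3 -m crank '[{"linear":[0,0.001,0],"dr":[0,0,0],"hand":-1},{"linear":[0,0.0015,0],"dr":[0,0,0],"hand":-1},{"linear":[0,0.0015,0],"dr":[0,0,0],"hand":-1},{"linear":[0,0.0015,0],"dr":[0,0,0],"hand":-1}]'
```

```text
t: 12.88
eef_pos: [0.4838, 0.1637, 0.028]
tool_rot: [-0.44, 0.44, -0.554, 0.554]
contact_force: [-0.2, -0.4, -0.1]
gripper_width: 0.002
t: 13.22
eef_pos: [0.4834, 0.164, 0.0265]
tool_rot: [-0.44, 0.44, -0.553, 0.553]
contact_force: [-0.9, -0.5, 0.3]
gripper_width: 0.001
t: 13.55
eef_pos: [0.4835, 0.1641, 0.0257]
tool_rot: [-0.44, 0.44, -0.553, 0.554]
contact_force: [-1.9, -1.6, 11.0]
gripper_width: -0.004
```

Contact is at 0.026, the flat height; the earlier 0.027 was probably the raised end. I press to about 30 N, then withdraw.

```bash
python3 -m crank '[{"linear":[0,0.001,0],"dr":[0,0,0],"hand":-1},{"linear":[0,0.002,0],"dr":[0,0,0],"hand":-1},{"linear":[0,0.002,0],"dr":[0,0,0],"hand":-1},{"linear":[0,0.002,0],"dr":[0,0,0],"hand":-1}]'
python3 -m crank '[{"linear":[0,-0.01,0],"dr":[0,0,0],"hand":-1},{"linear":[0,-0.04,0],"dr":[0,0,0],"hand":-1},{"linear":[0,-0.08,0],"dr":[0,0,0],"hand":-1},{"linear":[0,-0.12,0],"dr":[0,0,0],"hand":-1},{"linear":[0.03,-0.16,0.03],"dr":[0,0,0],"hand":-1},{"linear":[0.06,-0.2,0.06],"dr":[0,0,0],"hand":-1},{"linear":[0.095,-0.2,0.09],"dr":[0,0,0],"hand":-1},{"linear":[0.095,-0.2,0.09],"dr":[0,0,0],"hand":-1},{"linear":[0.095,-0.2,0.09],"dr":[0,0,0],"hand":-1}]'
python3 - <<'E'
from h import *
s=cv2.resize(bot.read_camera("side")[230:370,220:360],(400,400),interpolation=3)
w=bot.read_camera("wrist");cv2.imwrite("pics/w5.png",np.hstack([s,cv2.resize(w[60:300,160:400],(400,400))]))
E
```

```text
t: 13.88
eef_pos: [0.4837, 0.1642, 0.0255]
tool_rot: [-0.44, 0.44, -0.553, 0.554]
contact_force: [-8.7, -2.9, 32.0]
gripper_width: -0.003
t: 14.63
eef_pos: [0.5534, 0.0439, 0.2258]
tool_rot: [-0.439, 0.436, -0.553, 0.558]
contact_force: [1.3, -0.3, -0.5]
gripper_width: 0.001
```

View pics/w5.png

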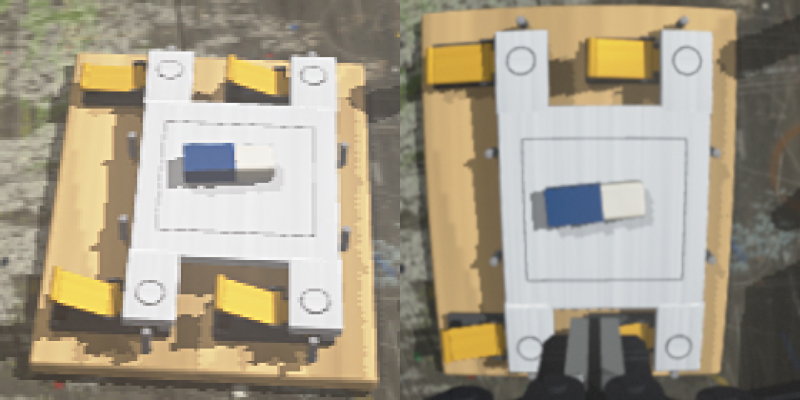

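The near-left tongue is flat at (110,78), the three others stand at (255,75), (85,290) and (248,300), and the eraser is in place. Handing in.

```bash
python3 -c "
from station import bot
print(bot.hand_in())"
```

```text
the job is handed in; nothing more can be done
None
```

The rocking lug was the near-left one. I pressed its brass shim tongue flat, the bed is level again, and I handed the job in after about 15 s of robot time.

- **Finding it:** I pressed the far-left lug first, and it held at 11 N. The near-left lug gave at about 4 N and sank about 5 mm, so I did not press the two right-hand lugs.
- **Tongue:** Only the near-left tongue was pressed, and it came to rest about 26 mm above the table, held at 32 N. An earlier press gave 27 mm, probably from touching the tongue's raised end. On the next press the fingertip slid about 2 mm towards the hinge, so I repeated it nearer the nominal point.
- **Level check:** A light 6 N touch found the near-left lug back at 37.8 mm, the same height as the firm far-left lug.
- **Last pictures:** The other three tongues are standing, the eraser is still on the bed, and the gripper is well clear above it. I did not check the bottles, tube and clip in a final picture, but every move stayed over the bed and board.

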